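# Set and lock a vial-cap torque driver

## Robot

A 6-joint arm with a two-finger parallel gripper is mounted at the origin on a cart in front of the work surface, level with it; the furniture and walls round the work are solid. World frame = base frame: x ahead of the robot, y to its left, z up, the work surface at z = 0. Lengths are in mm, angles in degrees, forces in N, time in s.
With the tool pointing down it reaches from about 300 to 775 mm from the base axis. Payload 14.6 kg.
Tool frame: the origin (TCP) lies on the centre line of the jaws, within the pads' length; the fingertips stand 25 mm ahead of it and the grasp point (between the pads) lies 6 mm ahead of it; y points along the fingers, x is the direction in which the jaws open and shut, and the axes are right-handed (so a half turn about y gives the same grasp; the last joint's range is limited). The gripper opens to 85 mm and grips with 20 to 120 N. Pads are 22 mm wide; open, the fingers measure 114 mm over their backs; the gripper's body (76 mm by 85 mm) begins 54 mm behind the grasp point. The pads swing forward as they close: fully open they stand 13 mm farther back than shut.
Start: joints at [-70.336, 17.183, 87.147, -0, 75.671, -3.816], TCP at [219.127, -504.453, 256.281] pointing down, gripper open.
Joint ranges: [-173.82, 173.82], [-45.26, 126.66], [13.44, 144.39], [-59.66, 239.66], [0, 175.72], [-146.38, 146.38]. Speed limits (degrees/s): [127.2, 127.2, 147.25, 180, 180, 180].

## Interface

Orientations are given as [roll, pitch, yaw] about the fixed x, y, z axes, in that order (R = Rz(yaw) Ry(pitch) Rx(roll)).
In Python, from cell import r, eoat, planner, camera, ticket, status gives the robot as it stands. Calls block until the motion is done:
- r.goto(position, orientation): joint-space move of the TCP to a pose.
- r.servo_line(position, ori=None, max_speed=150): straight line of the TCP; ori=None keeps the orientation; max_speed is the mean speed in mm/s.
- r.set_joints(angles): joint-space move.
- eoat.open_jaws() and eoat.close(grip_force=None): open the fingers fully, or close them until they stop; grip_force is the grip in N (None keeps the last).
- r.dwell(seconds).
- planner.inverse_kinematics(position, orientation): joint angles nearest the present ones, or None.
- camera(name): name is "side" or "top" or "wrist"; returns a dict with "frame" (480x640x3 uint8, red, green, blue), "z_map" (480x640 float32, mm along the optical axis (not along the pixel's ray), 0 where there is no reading), "camera_matrix" (3x3 intrinsics, pixels), "dist_coeffs" ([k1, k2, p1, p2, k3] as OpenCV has them; the pictures are not rectified), "rvec" (rotation vector, rad) and "tvec" (3), from world to camera coordinates, as OpenCV has them; the wrist camera has in their place "hand_eye" (4x4, takes a point from camera to tool coordinates, whose origin is the TCP and whose axes are the tool frame's). Camera axes: x right, y down, z forward; pixel columns grow to the right and rows downward; lengths in mm; the calibration is good to about 2 mm. A picture is of the moment at which its call begins: read the wrist's pose just before it.
A pose or a line that the arm cannot do raises r.MotionError and nothing moves.
- ticket.job_done(): hands the job in, once; it reports no verdict.
Readings, each from a call of its own:
- status.current_time(): time.
- status.current_qpos(): joint angles.
- status.current_joint_vel(): joint speeds.
- status.current_tau(): joint torques, N m.
- status.current_tcp_pos(): TCP position.
- status.current_orientation(): TCP orientation.
- status.current_contact_force(): force on the tool from outside, world axes, zero at the start.
- status.current_wrist_torque(): the same for the moment, N m.
- status.current_grip_width(): opening from 0.0 (shut) to 1.0 (fully open).
Only numpy, scipy, OpenCV 4.12 (cv2) and the standard library are available. Lean on these libraries where they do the work, as an engineer would, in place of code of your own. Each camera call takes 0.05 s, during which the arm holds its last target. There are 200 camera calls.

## Task

The vials on the bench are to be capped at setting 7. Turn the black scale sleeve of the torque driver, where it stands clamped in its slanted stand, until it clicks in with the 7 at the red index, then push the yellow lock button in the middle of the sleeve fully home so that the setting stays locked. Leave the two vials and the timer where they stand.

Things in the scene. Friction and masses are not known exactly. Their poses are not given: they have to be found in the camera images.
- sleeve_mid (a point): Point on the axis at mid-length of the black ribbed sleeve (cylinder 54 mm across, 38 long), 178 mm above the bench. z: along the axis out of the driver's rear end, up and toward the robot, 35 deg from vertical; x: square to z, toward the red index; does not turn with the sleeve. Handle below the sleeve: 43 mm across at most, clear for 45 mm, then a clamp ring. Above it: only the lock button.
- sleeve (a joint): Sleeve angle, rad. White numbers 1 to 9 round its end face, one per 24 deg (0.4189): number n is at the index at (n - 1) x 0.4189; 1 reads 0, 7 reads 2.513. Grows clockwise as seen looking down on the end face. A sprung ball clicks in at each number (0.12 N m to pass; let go under half a step off, it snaps to the nearest). Stops just past 1 and 9. Starts at 2 to 5. Blocked while the lock is in.
- button_top (a point): Centre of the top of the yellow lock button, 16 mm across, on the sleeve's axis; z out of the driver as for the sleeve. 9 mm proud of the sleeve's end face when out (unlocked, as at the start), 3 mm proud when fully in; 28 mm from the sleeve's middle when out. Does not turn.
- lock_button (a joint): Travel of the lock button, m: 0 out (unlocked), 0.006 fully in (locked). Pushing it in along the axis takes about 4 N; it stays where it is left. Its pin enters between teeth of the sleeve, so it goes fully in only while the sleeve sits clicked in at a number.
- stand: Grey cast bench stand, fixed to the bench, foot 176 x 116 mm, 20 mm high, which carries the slanted driver; origin at the centre of its underside, x away from the side to which the driver leans. Do not move it.
- vial_a: Loose white capped vial, 25 mm across, 56 mm high, standing to the +y side of the stand; origin at the centre of its underside.
- vial_b: Loose white capped vial like the other, 25 mm across, 56 mm high, standing to the +y side of the stand; origin at the centre of its underside.
- bench_timer: Loose digital timer, 72 x 66 x 21 mm, lying at the right; origin at the centre of its underside.
Mind the look-alikes: they are no part of the job. Of the things like the stand, leave any that is orange or purple; of the rest the larger one is meant.

How it is judged (in metres and radians):
On the way, in this order (a step that is already met when the one before it is completed fails the run):
1. the sleeve stands at 7 while the lock button is still out (value of joint sleeve between 2.413 and 2.613 rad and value of joint lock_button below 0.002 m), for 0.2 s.
2. the lock button is pushed home (value of joint lock_button above 0.0045 m), for 0.1 s.
At the end, for the whole second after the job is handed in: The sleeve is clicked in at 7 (within 0.1 rad, a quarter of a step) and the lock button is in by more than 4.5 of its 6 mm, with the vials and the timer left within 25 mm of where they stood (value of joint sleeve between 2.413 and 2.613 rad and value of joint lock_button above 0.0045 m); the robot touches nothing.
It fails at once if a vial or the timer is shifted by more than 25 mm or a vial is tipped over (distance of any of vial_a, vial_b, bench_timer from where it was at the start of the episode above 0.025 m or angle between any of vial_a, vial_b's own z axis and vertical above 0.6 rad).
It also fails if it takes over 54 s, if anything falls off the work surface, if the arm or the gripper's body presses on something with over 40 N, if the wrist force passes 120 N, or if a joint passes its speed limit or range.

## Working session

There is one attempt and no reset: what is moved stays moved. The work goes in short steps, each a Python script; the robot and the scene stay as the last script left them, time stands still between calls to the robot, and variables do not carry over. Pictures are saved under pics/ and viewed, about 8 in all and at most 12, crops included, and the job is handed in when it is done.

```bash
mkdir -p pics; ls
python3 - <<'E'
from cell import r, eoat, planner, camera, ticket, status
import cv2,numpy as np,pickle
d={n:camera(n) for n in("side","top")}
pickle.dump(d,open('d0.pkl','wb'))
for n in d:
    cv2.imwrite(f'pics/{n}0.png',d[n]['frame'][...,::-1])
    c=d[n];R=cv2.Rodrigues(np.array(c['rvec'],float))[0];print(n,(-R.T@np.array(c['tvec']).reshape(3)).round(),R[2].round(2),c['dist_coeffs'],c['camera_matrix'])
print(status.current_time(),status.current_orientation())
E
```

```text
pics
side [271. 862. 971.] [ 0.21 -0.73 -0.65] [-0.02767865  0.          0.          0.          0.        ] [[623.71329579   0.         325.06306824]
 [  0.         623.71329579 243.98221329]
 [  0.           0.           1.        ]]
top [ 411.  -86. 1202.] [ 0.11  0.   -0.99] [-0.10820114  0.          0.          0.          0.        ] [[437.18374792   0.         319.83004422]
 [  0.         437.18374792 242.55692034]
 [  0.           0.           1.        ]]
0.1 [-8.99965768e+01  6.07125963e-02 -6.65209279e+01]
```

View pics/side0.png

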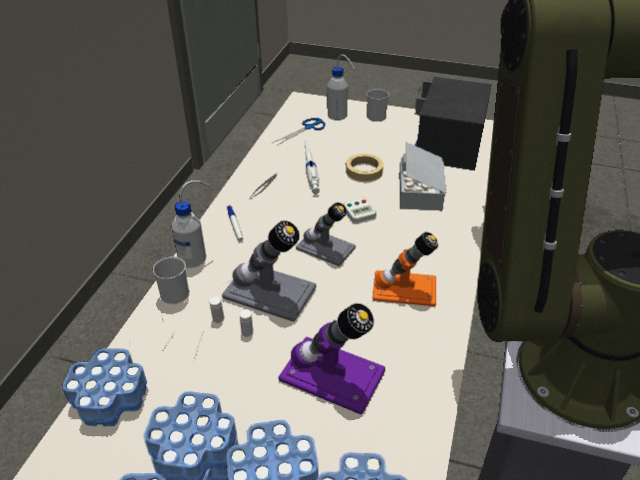

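View pics/top0.png

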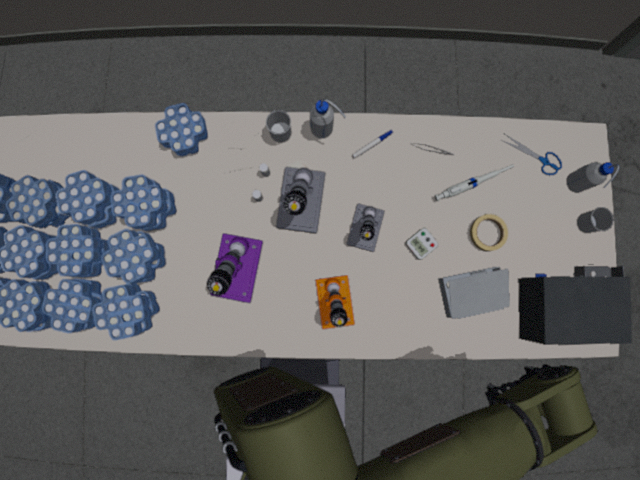

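Target is the larger grey stand: top view about (298,200), side view about (270,270). Its yellow button is near (293,207) in the top view and (288,230) in the side view. The vials stand to its left.

```bash
cat > h.py <<'E'
import cv2,numpy as np
def ray(c,uv):
    R=cv2.Rodrigues(np.array(c['rvec'],float))[0];t=np.array(c['tvec'],float).reshape(3)
    p=cv2.undistortPoints(np.array(uv,float).reshape(-1,1,2),np.array(c['camera_matrix'],float),np.array(c['dist_coeffs'],float)).reshape(-1,2)
    return -R.T@t,(np.c_[p,np.ones(len(p))])@R
def onz(c,uv,z):
    o,d=ray(c,uv);return o+d*((z-o[2])/d[:,2])[:,None]
def yellow(c,box):
    h=cv2.cvtColor(c['frame'],cv2.COLOR_RGB2HSV);x0,y0,x1,y1=box
    m=cv2.inRange(h,(18,130,110),(35,255,255));k=np.zeros_like(m);k[y0:y1,x0:x1]=m[y0:y1,x0:x1]
    ys,xs=np.nonzero(k);return (xs.mean(),ys.mean()),len(xs)
E
python3 - <<'E'
import pickle;from h import *
d=pickle.load(open('d0.pkl','rb'));T,S=d['top'],d['side']
a,n=yellow(T,(275,185,315,225));b,m=yellow(S,(265,215,305,250));print(a,n,b,m)
(o1,d1),(o2,d2)=ray(T,[a]),ray(S,[b]);d1,d2=d1[0],d2[0]
s=np.linalg.lstsq(np.c_[d1,-d2],o2-o1,rcond=None)[0];print(o1+s[0]*d1,o2+s[1]*d2)
print(onz(T,[a],201),onz(S,[b],201))
# foot: points at height ~20 by depth
def cloud(c):
    v,u=np.mgrid[0:480,0:640];z=c['z_map'].ravel();o,dd=ray(c,np.c_[u.ravel(),v.ravel()]);
    P=o+dd*z[:,None];P[z==0]=np.nan;return P
for nm,c in d.items():
    P=cloud(c);k=(np.abs(P[:,2]-20)<6);
    m=np.zeros((480,640),np.uint8);m.ravel()[k]=255
    ctr=(298,200) if nm=='top' else (270,290)
    n_,l,st,_=cv2.connectedComponentsWithStats(m)
    hsv=cv2.cvtColor(c['frame'],cv2.COLOR_RGB2HSV)
    for i in range(1,n_):
        if st[i,4]>400:
            q=P[(l==i).ravel()];print(nm,st[i],cv2.minAreaRect(q[:,:2].astype(np.float32)))
for uv,z in (((264,171),56),((257,196),56)): print('vial',onz(T,[uv],z))
img=cv2.resize(T['frame'][150:250,240:440],None,fx=4,fy=4,interpolation=cv2.INTER_CUBIC)
i2=cv2.resize(S['frame'][210:330,210:410],None,fx=4,fy=4,interpolation=cv2.INTER_CUBIC)
cv2.imwrite('pics/crop.png',cv2.resize(np.vstack([img,i2]),(545,600))[...,::-1])
E
```

```text
(np.float64(293.51851851851853), np.float64(206.37037037037038)) 27 (np.float64(289.4878048780488), np.float64(229.26829268292684)) 41
[603.29167595 -21.8009145  200.39948079] [603.48126037 -21.76331792 200.43822767]
[[603.17662704 -21.83966172 201.        ]] [[603.23861768 -21.11872876 201.        ]]
side [  0   0 162 114 572] ((1742.740234375, -1044.4752197265625), (1055.9244384765625, 27.00821876525879), 89.87799072265625)
side [346 154  38  24 409] ((574.63232421875, -551.3057861328125), (99.84788513183594, 110.94277954101562), 22.504362106323242)
side [344 198  33  22 462] ((539.9432983398438, -362.3115234375), (66.44075012207031, 78.46891784667969), 38.07268524169922)
side [ 222  270   95   49 2202] ((658.277099609375, -27.337631225585938), (119.6352310180664, 175.82643127441406), 83.22232818603516)
side [375 273  59  26 579] ((380.4430236816406, -126.25631713867188), (125.09066009521484, 78.574462890625), 9.663991928100586)
side [ 279  349  105   62 2673] ((466.85845947265625, 145.88711547851562), (114.4577865600586, 172.75592041015625), 80.79960632324219)
side [522 359  46  4
[... 152 characters left out ...]
10156, 97.92332458496094), (99.77400207519531, 43.01679992675781), 5.455103397369385)
top [ 276  166   49   67 1486] ((659.6470947265625, -27.543121337890625), (115.20906066894531, 175.86553955078125), 83.05946350097656)
top [470 214  38  37 454] ((576.3140258789062, -552.7025146484375), (102.71129608154297, 100.05284118652344), 72.73553466796875)
top [406 228  32  32 576] ((542.1393432617188, -364.5476379394531), (66.11075592041016, 73.04441833496094), 38.70840835571289)
top [226 237  36  66 903] ((463.70721435546875, 120.86236572265625), (68.15337371826172, 173.5771026611328), 79.54437255859375)
vial [[726.81956457  69.59098246  56.        ]]
vial [[657.76898316  86.07948258  56.        ]]
```

```bash
cat >> h.py <<'E'
from scipy.spatial.transform import Rotation as Ro
yaw=np.radians(-6.9);s35,c35=np.sin(np.radians(35)),np.cos(np.radians(35))
ax=np.array([-s35*np.cos(yaw),-s35*np.sin(yaw),c35])
B=np.array([603.3,-21.5,200.7])
def pose(back,psi,B=B):
    """tool coaxial, TCP 'back' mm behind button top; psi turns clockwise seen along the fingers"""
    x0=np.array([-np.sin(yaw),np.cos(yaw),0]); y=-ax
    R0=np.c_[x0,y,np.cross(x0,y)]
    R=Ro.from_rotvec(-ax*np.radians(psi))*Ro.from_matrix(R0)
    return (B+back*ax).tolist(),R.as_euler('xyz',degrees=True).tolist()
E
python3 - <<'E'
from h import *;from cell import planner,status
for p in range(-180,180,30):
    for b in (120,20):
        q=planner.inverse_kinematics(*pose(b,p));print(p,b,None if q is None else np.round(q,0))
E
```

```text
-180 120 [ -5.  -1. 108.  -2.  39.  93.]
-180 20 [ -5.  12. 105.  -2.  28.  93.]
-150 120 [ -5.  -1. 108.  -2.  39. 123.]
-150 20 [ -5.  12. 105.  -2.  28. 123.]
-120 120 None
-120 20 None
-90 120 None
-90 20 None
-60 120 None
-60 20 None
-30 120 [  -5.   -1.  108.   -2.   39. -117.]
-30 20 [  -5.   12.  105.   -2.   28. -117.]
0 120 [ -5.  -1. 108.  -2.  39. -87.]
0 20 [ -5.  12. 105.  -2.  28. -87.]
30 120 [ -5.  -1. 108.  -2.  39. -57.]
30 20 [ -5.  12. 105.  -2.  28. -57.]
60 120 [ -5.  -1. 108.  -2.  39. -27.]
60 20 [ -5.  12. 105.  -2.  28. -27.]
90 120 [ -5.  -1. 108.  -2.  39.   3.]
90 20 [ -5.  12. 105.  -2.  28.   3.]
120 120 [ -5.  -1. 108.  -2.  39.  33.]
120 20 [ -5.  12. 105.  -2.  28.  33.]
150 120 [ -5.  -1. 108.  -2.  39.  63.]
150 20 [ -5.  12. 105.  -2.  28.  63.]
```

Run:
```python
from h import *;from cell import *;import pickle
r.goto(*pose(130,20)); p=status.current_tcp_pos();o=status.current_orientation()
c=camera('wrist');pickle.dump((p,o,c),open('w1.pkl','wb'))
print(status.current_time(),p,o,status.current_contact_force(),c['hand_eye'])
cv2.imwrite('pics/w1.png',c['frame'][...,::-1])
```

```text
2.25 [529.336807   -13.15265462 307.10447008] [-123.32399569  -11.31680169   66.41356925] [-0.21768522  0.01409461  1.17989374] [[ 9.99999701e-01 -1.70608933e-04 -7.54909746e-04 -1.09938759e+00]
 [ 6.58843792e-04 -3.24155280e-01  9.46003658e-01 -1.17777351e+02]
 [-4.06104655e-04 -9.46003872e-01 -3.24155071e-01  8.34041300e+01]
 [ 0.00000000e+00  0.00000000e+00  0.00000000e+00  1.00000000e+00]]
```

View pics/w1.png

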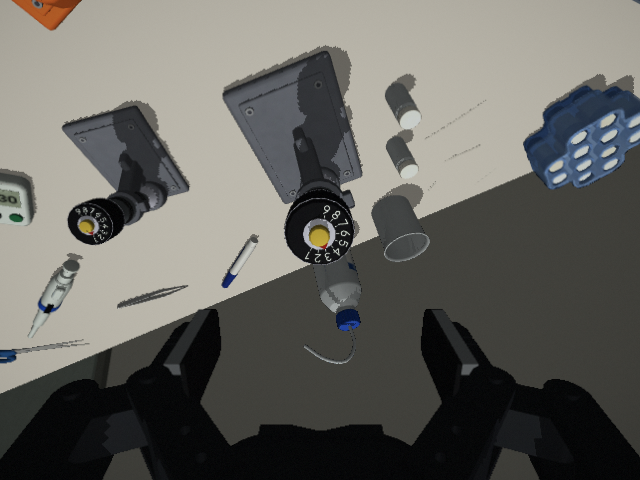

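The wrist view shows the numbered end face at about (320,235), with the yellow button in its middle. I'll zoom in for the index and check the position.

Run:
```python
from h import *;import pickle
p,o,c=pickle.load(open('w1.pkl','rb'));H=np.array(c['hand_eye']);R=Ro.from_euler('xyz',o,degrees=True).as_matrix()
i=cv2.resize(c['frame'][175:285,260:380],None,fx=5,fy=5,interpolation=cv2.INTER_CUBIC);cv2.imwrite('pics/w1c.png',i[...,::-1])
uv,n=yellow(c,(290,205,350,265));print(uv,n)
def d(uv):
    q=cv2.undistortPoints(np.array([[uv]],float),np.array(c['camera_matrix'],float),np.array(c['dist_coeffs'],float)).ravel()
    return R@H[:3,:3]@np.r_[q,1]
w=d(uv);cam=R@H[:3,3]+p
z=c['z_map'][int(uv[1])-3:int(uv[1])+4,int(uv[0])-3:int(uv[0])+4];print('depth',np.median(z),'pt',cam+w*np.median(z))
t=((B-cam)@ax)/(w@ax);print('on button plane',cam+w*t)
# sleeve face normal from depth ring
h=c['frame']
v,u=np.mgrid[200:270,280:360];Z=c['z_map'][200:270,280:360]
P=np.array([cam+d((a,b))*zz for a,b,zz in zip(u.ravel(),v.ravel(),Z.ravel())])
k=np.abs((P-B)@ax+9)<5;rr=np.linalg.norm(np.cross(P-B,ax),axis=1);k&=(rr<25)&(rr>10);Q=P[k]
_,_,V=np.linalg.svd(Q-Q.mean(0));n_=V[2]*np.sign(V[2]@ax);print(k.sum(),'normal',n_,ax,'plane off',((Q-B)@ax).mean())
```

```text
(np.float64(318.8872727272727), np.float64(237.06181818181818)) 275
depth 258.32416 pt [599.73877176 -23.63642926 201.66239131]
on button plane [601.89743571 -24.22273494 199.95406525]
2567 normal [-0.55937275  0.08787439  0.82424524] [-0.56942222  0.06890766  0.81915204] plane off -6.205674562294261
```

View pics/w1c.png

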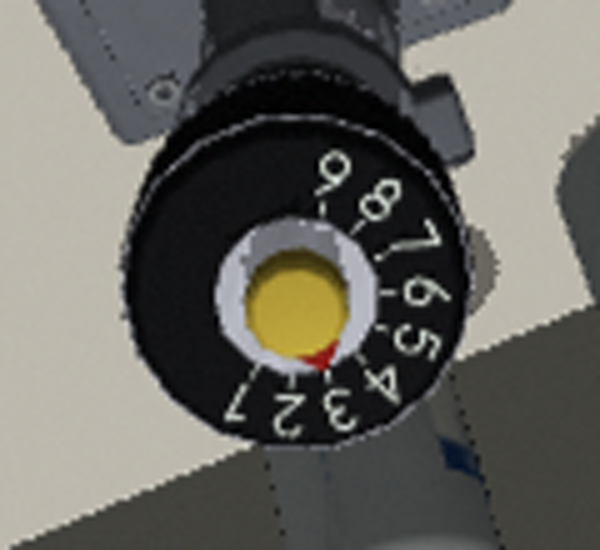

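The red index is at 3, so 7 needs +4 steps: 96° clockwise seen along the fingers. The fixed and wrist estimates differ by about 3 mm, so I'll use their mean and check the grip force.

```bash
sed -i 's/^B=.*/B=np.array([602.6,-22.8,200.5])/' h.py
python3 - <<'E'
from h import *;from cell import *
def rep(s):
    R=Ro.from_euler('xyz',status.current_orientation(),degrees=True)
    print(s,round(status.current_time(),2),'Ftool',R.inv().apply(status.current_contact_force()).round(1),'Mtool',R.inv().apply(status.current_wrist_torque()).round(2),'w',round(status.current_grip_width(),3),np.round(status.current_tcp_pos(),1))
r.goto(*pose(60,20));rep('above')
r.servo_line(pose(-24,20)[0],max_speed=60);rep('in')
eoat.close(30);rep('closed')
E
```

```text
above 2.63 Ftool [-0.1 -0.8 -0.1] Mtool [0.17 0.03 0.09] w 1.001 [568.4 -19.1 248.8]
in 4.18 Ftool [-0.4  0.4 -0.4] Mtool [ 0.27 -0.03  0.07] w 0.999 [616.3 -24.4 181.2]
closed 4.58 Ftool [-4.7 -8.4  2.1] Mtool [ 0.51 -0.02  0.93] w 0.623 [616.  -24.8 181. ]
```

Run:
```python
from h import *;from cell import *
def rep(s):
    R=Ro.from_euler('xyz',status.current_orientation(),degrees=True)
    print(s,round(status.current_time(),2),'Ftool',R.inv().apply(status.current_contact_force()).round(1),'Mtool',R.inv().apply(status.current_wrist_torque()).round(2),'w',round(status.current_grip_width(),3),np.round(status.current_tcp_pos(),1))
q=list(status.current_qpos())
for k in range(1,5):
    q[5]+=24; r.set_joints(q);rep(k)
eoat.open_jaws();rep('open')
r.servo_line(pose(60,116)[0],max_speed=90)
q=list(status.current_qpos());r.goto(*pose(130,20));rep('back')
c=camera('wrist');print(yellow(c,(290,205,350,265)))
i=cv2.resize(c['frame'][175:285,260:380],None,fx=5,fy=5,interpolation=cv2.INTER_CUBIC);cv2.imwrite('pics/w2c.png',i[...,::-1])
```

```text
1 5.06 Ftool [-5.4 -4.5 -0.8] Mtool [-0.01  0.1   0.98] w 0.629 [615.7 -25.1 180.9]
2 5.54 Ftool [-6.6 -6.9 -4.8] Mtool [-0.54  0.03  1.32] w 0.626 [615.4 -25.3 180.7]
3 6.03 Ftool [-7.4 -9.5 -7.7] Mtool [-1.19  0.02  1.38] w 0.625 [615.  -25.4 180.4]
4 6.51 Ftool [ -6.2 -12.3 -11. ] Mtool [-1.71  0.11  1.16] w 0.625 [614.7 -25.2 180.2]
open 6.93 Ftool [ 0.2 -0.1  1. ] Mtool [-0.08 -0.04  0.23] w 1.002 [616.1 -24.7 181.1]
back 9.5 Ftool [0.1 0.4 0.2] Mtool [0.24 0.01 0.06] w 1.002 [528.6 -13.9 306.7]
((np.float64(320.2335766423358), np.float64(237.77737226277372)), 274)
```

View pics/w2c.png

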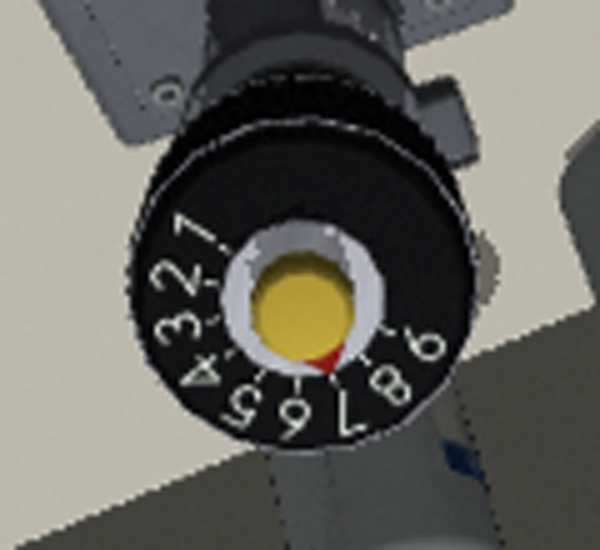

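7 now sits at the red index and the button is still out. Next I close the fingers and push the button in along the axis, watching the force.

Run:
```python
from h import *;from cell import *
def F(): return float(np.array(status.current_contact_force())@ax)
eoat.close(30)
r.servo_line(pose(30,20)[0],max_speed=80);f0=F();print('t',status.current_time(),f0)
for b in np.arange(29,12,-1.):
    r.servo_line(pose(b,20)[0],max_speed=20);r.dwell(.05);f=F()-f0
    print(b,round(f,1),round(float((np.array(status.current_tcp_pos())-B)@ax),1))
    if f>20:break
r.dwell(.3)
r.servo_line(pose(60,20)[0],max_speed=80);r.goto(*pose(130,20))
print(status.current_time(),status.current_contact_force());c=camera('wrist');print(yellow(c,(290,205,350,265)))
i=cv2.resize(c['frame'][175:285,260:380],None,fx=5,fy=5,interpolation=cv2.INTER_CUBIC);cv2.imwrite('pics/w3c.png',i[...,::-1])
```

```text
t 11.7167 0.06681032614545719
29.0 0.0 29.1
28.0 0.2 28.0
27.0 1.8 27.0
26.0 1.4 26.0
25.0 1.9 25.0
24.0 1.8 24.0
23.0 1.1 23.0
22.0 1.4 21.9
21.0 8.7 21.2
20.0 25.6 21.0
16.05 [ 0.76031713  0.8571047  -0.22856225]
((np.float64(319.5894308943089), np.float64(233.32926829268294)), 246)
```

View pics/w3c.png

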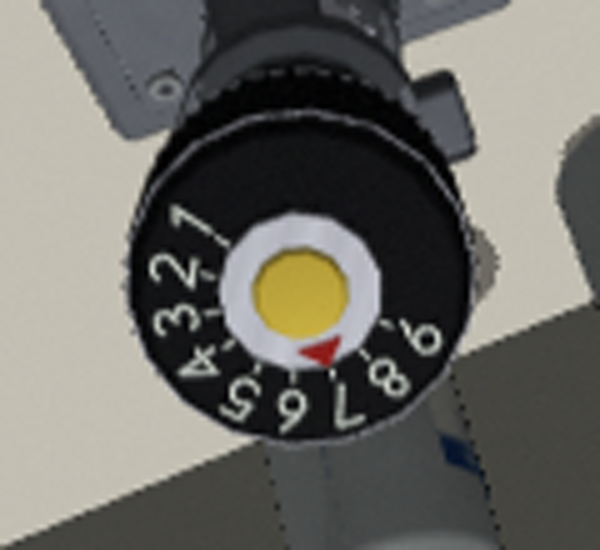

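Run:
```python
from cell import *
ticket.job_done();print(status.current_time())
```

```text
the job is handed in; nothing more can be done
the job is handed in; nothing more can be done
```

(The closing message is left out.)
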